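Snap an ink cartridge into the filler's quick coupler

ROBOT

A 6-joint arm with a two-finger parallel gripper is mounted at the origin on the work surface. World frame = base frame: x ahead of the robot, y to its left, z up, the work surface at z = 0. Lengths are in m, angles in rad, forces in N, time in s.
With the tool pointing down it reaches from about 0.35 to 0.775 m from the base axis. Payload 7.3 kg.
Tool frame: the origin (TCP) lies at the very end of the fingers, on their centre line; the grasp point (between the pads) lies 19 mm behind it; z points along the fingers, y is the line along which they close (so a half turn about z gives the same grasp; the last joint's range is limited). The gripper opens to 92 mm and grips with 3 to 60 N. Pads are 19 mm wide; open, the fingers measure 130 mm over their backs; the gripper's body (75 mm by 190 mm) begins 47 mm behind the grasp point.
Start: joints at [-1.293, 0.342, 1.524, -0, 1.275, -0.146], TCP at [0.216, -0.479, 0.227] pointing down, gripper open.
Joint ranges: [-2.53, 2.53], [-0.77, 2.02], [0.04, 2.7], [-1, 4.14], [0.28, 2.66], [-3.11, 3.11]. Speed limits (rad/s): [2.57, 2.57, 3.14, 3.14, 3.14, 3.14].

INTERFACE

Orientations are given as a 3x3 rotation matrix whose columns are the frame's x, y, z axes.
In Python, from station import read_state, grab_frame, camera_info, sign_off, silhouettes, mark_of gives the robot as it stands.
- The arm moves only by the shell command python3 -m handwheel 'ROWS' [FORCE]. ROWS is JSON, one flat list of numbers, 5 for each row, row after row: the opening, from 0 (shut) to 1 (fully open), then the shift along the world's x, y, z in cm, then the turn about the world's z in degrees. In form: [gripper, x, y, z, spin, gripper, x, y, z, spin, ...]. A call has 1 to 10 rows; each row shifts and turns the commanded pose from where the row before left it; what a row does not reach is not made up. A row lasts 1/12 s, in which the tool goes at most 41.7 mm and 7.16 degrees, less where a joint would pass 70% of its speed; a pose out of reach is approached as far as the arm can. A call is refused whole if a number of a shift passes 4.17 or a number of a turn 7.16, either way. A call with a gripper value outside its range is refused whole. The fingers move at their own pace and stop on an object; FORCE is the grip in N (left out, the last holds). Time passes only in rows, so rows that do not move let the fingers close. It gives the time, the measured TCP pose, the force, the opening and the grip force at its end, in the units of the state.
- read_state(): the state, without advancing time (a new reading comes with each control period).
- grab_frame(name): name is "scene" or "top" or "wrist"; returns (picture, depth): 384x512x3 uint8, blue, green, red; 384x512 float32, m along the optical axis (not along the pixel's ray), 0 where there is no reading.
- camera_info(name): a dict with "vertical_fov" (degrees; the focal length in pixels is half the picture's height over the tangent of half this angle, whatever the lens; pixels are square), "cx", "cy" (the principal point, pixels), "k1" (the pictures are not rectified: a ray, as slopes to the right and down, at radius r is drawn at 1 + k1 r^2 times it, then the intrinsics apply), "rvec" (rotation vector, rad) and "tvec" (3), from world to camera coordinates, as OpenCV has them; the wrist camera has in their place "tool_from_camera" (4x4, takes a point from camera to tool coordinates, whose origin is the TCP and whose axes are the flange's). Camera axes: x right, y down, z forward; pixel columns grow to the right and rows downward; lengths in m; the calibration is good to about 2 mm. A picture is of the moment at which its call begins: read the wrist's pose just before it. camera_info takes no time and is no camera call.
- sign_off(): hands the job in; it is judged then, once.
Trained networks look in the newest picture that a camera, given by its name, has taken for a name from the list of things; names that differ only in an ending like _2 or _b are one class to them, and where a whole thing is asked for, a point or a joint stands for the part that bears it (a point fixed in the world has none). Each returns a list of dicts, best first, with "confidence" (0 to 1); they miss things now and then, are a little off and sometimes report something else, mostly with a low value. They report only what shows in the picture. A call takes as long as a camera call. They do not tell look-alikes from the thing itself.
- silhouettes(query, camera): "mask" (384x512 bool, what is visible of it) and "bbox" ([left, top, width, height] in pixels, round what is visible of it).
- mark_of(query, camera): "point" ([column, row] in pixels: a listed point, or the origin of a listed thing).
The state is a dict: "clock": time; "joint_pos": joint angles; "dq": joint speeds; "tau": joint torques, N m; "eef_pos": TCP position; "orientation": TCP orientation; "wrist_force": force on the tool from outside, world axes, zero at the start; "torque": the same for the moment, N m; "opening": opening from 0.0 (shut) to 1.0 (fully open); "grip_force": force on a finger pad.
Only numpy, scipy, OpenCV 4.12 (cv2) and the standard library are available. Lean on these libraries where they do the work, as an engineer would, in place of code of your own. Each camera call takes 0.05 s, during which the arm holds its last target. There are 200 camera calls.

TASK

Load the ink filler: pull the brass sleeve of its quick coupler all the way back so that it stays back by itself when you let go, then push the slim cartridge nose-down into the coupler until it is fully home and the sleeve springs forward and locks it. Feel your way in and press gently, never with as much as 30 N, let go of it, and leave the wide cartridge and everything else on the bench where it stands.

Things in the scene. Friction and masses are not known exactly. Their poses are not given: they have to be found in the camera images.
- filler_top (a point): ink filler: dark steel block 84 x 84 x 45 mm fixed to the bench, a quick coupler upright on its top. This point: centre of the block's top, on the coupler's axis, z up. The coupler's stem was clamped 0 to 16 mm high: this lift is not measured, must be felt or seen, and stays as it is. Heights h here are from this point for lift 0; add the lift to all of them
- rim_low (a point): on the coupler's axis, 56 mm above filler_top: centre of the coupler's mouth rim if the lift were 0 (the true rim is 0 to 16 mm higher). Rim 30 mm outside; a funnel 25 mm wide narrows within 6 mm to the 18 mm bore. Lock balls at h = 40 mm bar the bore while the sleeve is forward. The coupler is damaged when the cartridge presses on it with 30 N
- sleeve (a joint): ribbed brass sleeve round the coupler, m pulled back (down, to the block): 0 forward, 0.010 stop. Forward: barrel 40 mm wide, h = 23 to 50 mm, collar 60 mm wide below it, h = 18 to 23. Spring 3 to 4.5 N. Pulled to the stop with the bore empty and let go, it stays caught at 0.005 to 0.007; it springs to 0 by itself once a cartridge locks, and stays part-way if not quite home
- valve (a joint): steel valve disc, 16 mm wide, in the bore; m, grows downwards: 0 at the start (top at h = 36 mm, kept under the balls); -0.010 popped up (top at h = 46 mm) when the sleeve has been pulled fully back; 0.007 to 0.011 when the cartridge is locked home. A spring pushes it up with 3 to 5 N
- cartridge_mid (a point): slim aluminium ink cartridge, 80 mm tall, loose, 0.08 to 0.17 kg, upright, nose in a wooden stand (66 x 66 x 40 mm). Point on its axis (z, up) half-way up its 26 mm wide body, which spans 22.5 mm below to 22.5 mm above it (3 mm cap on top). Under the body a flange 34 mm wide, 4 mm thick, resting on the stand; then the nose, 16 mm wide, 31 mm long
- cartridge_tip (a point): centre of the cartridge's nose tip, 57.5 mm below cartridge_mid, bevelled 1.5 mm; the nose has a groove for the balls. Goes in nose down. Tip meets the popped-up valve at h = 46 mm; pushing on takes 3 to 10 N; locks near h = 28 mm; at h = 25 mm the flange lands on the rim (hard stop). Let go, it may rise up to 4 mm
- wide_mid (a point): the other cartridge, which does not fit: squat, body 42 mm wide, flange 48 mm, 75 mm tall, upright in a like stand. Point on its axis half-way up its body, 20 mm above its flange
- ink_bottle: a white plastic ink bottle with black cap, 38 mm wide, 85 mm tall, loose; origin under its centre
- lid_jar: a white jar with a blue lid, 68 mm wide, 85 mm tall, loose; origin under its centre
- cup: a clear plastic cup, 64 mm wide, 80 mm tall, loose; origin under its centre
- eraser: a white block eraser 55 x 30 x 22 mm, loose, lying nearer the robot; origin under its centre
- note_pad: a pad of notes 70 x 70 x 22 mm, loose; origin under its centre
- brush: a paint brush about 170 mm long lying at the back of the bench; origin under its middle
- ink_pot: a small glass ink pot with black cap, 36 mm wide, 38 mm tall, loose, nearer the robot; origin under its centre
There are look-alikes about, which are no part of the job. What is meant by the part that bears filler_top is not purple, and is the smaller of those in its own colour.

How it is judged:
On the way:
1. the sleeve is caught back by itself, with the fingers off the coupler (value of joint sleeve above 0.004 m and value of joint valve below -0.008 m and contact force between the fingers and filler below 0.5 N), for 0.2 s.
At the end, for the whole second after the job is handed in: the slim cartridge stands upright (within 0.1 rad) in the coupler, within 6 mm of its axis, pushed home (valve beyond 6 mm) and locked: the sleeve is forward again to within 2.5 mm; everything is at rest and let go (value of joint sleeve below 0.0025 m and value of joint valve above 0.006 m and horizontal distance between cartridge_mid and filler_top below 0.006 m and angle between cartridge_mid's own z axis and vertical below 0.1 rad and velocity of joint sleeve below 0.01 m/s); the robot touches nothing.
It fails at once if the cartridge presses on the filler with 30 N or more (contact force between cartridge and filler above 30 N).
It fails at once if the wide cartridge is moved by more than 30 mm (distance of wide_mid from where it was at the start of the episode above 0.03 m).
It fails at once if a bystander is moved by more than 30 mm (distance of any of ink_bottle, lid_jar, cup, eraser, note_pad, brush, ink_pot from where it was at the start of the episode above 0.03 m).
It fails at once if a bystander is tipped (angle between any of ink_bottle, lid_jar, cup, eraser, note_pad, ink_pot's own z axis and vertical above 0.5 rad).
It also fails if it takes over 58 s, if anything falls off the work surface, if the arm or the gripper's body presses on something with over 40 N, if the wrist force passes 120 N, or if a joint passes its speed limit or range.

## Working session

There is one attempt and no reset: what is moved stays moved. The work goes in short steps, Python scripts to look and compute and a shell command to move; the robot and the scene stay as the last step left them, time stands still between calls to the robot, and variables do not carry over. Pictures are saved under pics/ and viewed, at most 10 in all, crops included, and the job is handed in when it is done.

```bash
mkdir -p pics
cat > h.py <<'E'
import numpy as np,cv2
from station import *
def K(ci,):
    f=192/np.tan(np.radians(ci["vertical_fov"])/2); return f
def pose(cam,st=None):
    ci=camera_info(cam)
    if "rvec" in ci:
        R=cv2.Rodrigues(np.array(ci["rvec"],float))[0];t=np.array(ci["tvec"],float).ravel()
        return ci,R.T,-R.T@t
    T=np.array(ci["tool_from_camera"]);Rt=np.array(st["orientation"]);p=np.array(st["eef_pos"])
    return ci,Rt@T[:3,:3],Rt@T[:3,3]+p
def ray(px,ci):
    f=K(ci);d=np.array([(px[0]-ci["cx"])/f,(px[1]-ci["cy"])/f]);u=d.copy()
    for _ in range(20): u=d/(1+ci["k1"]*(u@u))
    return np.array([u[0],u[1],1.])
def at_z(px,z,cam,st=None):
    ci,R,c=pose(cam,st);d=R@ray(px,ci);return c+d*(z-c[2])/d[2]
def at_depth(px,dep,cam,st=None):
    ci,R,c=pose(cam,st);return c+R@ray(px,ci)*dep
def cloud(depth,mask,cam,st=None):
    v,u=np.nonzero(mask&(depth>0));ci,R,c=pose(cam,st)
    return np.array([c+R@ray((a,b),ci)*depth[b,a] for a,b in zip(u,v)])
E
python3 - <<'E'
from h import *
ims=[]
for cam in("scene","top"):
    p,d=grab_frame(cam);cv2.imwrite(f"pics/{cam}.png",p);np.save(f"{cam}_d.npy",d)
    for q in("filler_top","rim_low","cartridge_mid","cartridge_tip","wide_mid"):
        for m in mark_of(q,cam)[:5]: print(cam,q,np.round(m["point"],1),round(m["confidence"],2))
    for q in("sleeve","cartridge_mid"):
        for m in silhouettes(q,cam)[:6]: print(cam,'sil',q,m["bbox"],round(m["confidence"],2))
    for k in("cx","cy","k1","vertical_fov"):print(camera_info(cam)[k],end=' ')
    print(pose(cam)[2])
print(read_state())
E
```

```text
scene filler_top [122.7 209.1] 0.84
scene filler_top [212.2 236.4] 0.83
scene filler_top [156.  258.1] 0.75
scene rim_low [212.  218.8] 0.82
scene rim_low [114.5 193.1] 0.78
scene rim_low [151.9 237.3] 0.62
scene cartridge_tip [271.8 212.8] 0.74
scene wide_mid [301.2 180. ] 0.61
scene sil sleeve [139.0, 236.6, 28.1, 23.4] 0.86
scene sil sleeve [109.5, 197.9, 19.9, 10.7] 0.67
scene sil sleeve [203.3, 215.7, 20.5, 22.1] 0.47
scene sil cartridge_mid [265.6, 194.3, 11.1, 12.1] 0.56
251.2907271135462 195.09963937639844 -0.12200786285598916 48.71075241313506 [ 1.19253405 -0.79604064  0.84236145]
top filler_top [314.3 186.5] 0.94
top filler_top [385.3 205.7] 0.59
top rim_low [393.4 196.2] 0.9
top rim_low [317.7 182.1] 0.85
top rim_low [227.2  86.9] 0.22
top cartridge_mid [230.9 170.1] 0.52
top wide_mid [169.7 168.2] 0.9
top sil sleeve [373.6, 184.8, 25.6, 34.2] 0.88
top sil sleeve [303.7, 173.3, 21.9, 21.6] 0.64
top sil cartridge_mid [223.2, 163.7, 15.9, 14.9] 0.73
252.92323881939586 189.94906598138942 -0.04267163723377148 46.757457724993145 [2.78136186e-01 1.99396320e-04 1.15835733e+00]
{'clock': 0.8, 'joint_pos': array([-1.29301526e+00,  3.41967105e-01,  1.52407259e+00,  1.32029247e-05,
        1.27539187e+00, -1.45992302e-01]), 'dq': array([-2.64408464e-04, -1.75969571e-04,  1.71914452e-03, -1.73963336e-05,
        3.03145527e-04,  1.65481159e-03]), 'tau': array([-1.07655407e-03, -4.31088924e+01, -2.44469708e+01,  7.17660855e-02,
        4.83402412e-02, -2.01039074e-05]), 'eef_pos': array([ 0.21591888, -0.47858183,  0.22676718]), 'orientation': array([[ 9.11545391e-01,  4.11199461e-01,  5.63219248e-05],
       [ 4.11199464e-01, -9.11545379e-01, -1.51453180e-04],
       [-1.09374757e-05,  1.61215994e-04, -9.99999987e-01]]), 'wrist_force': array([ 0.26243208,  0.53564858, -0.0638979 ]), 'torque': array([ 0.01014381, -0.04694424, -0.0010507 ]), 'grip_force': 0.0, 'opening': 1.0010148611611338}
```

View pics/scene.png

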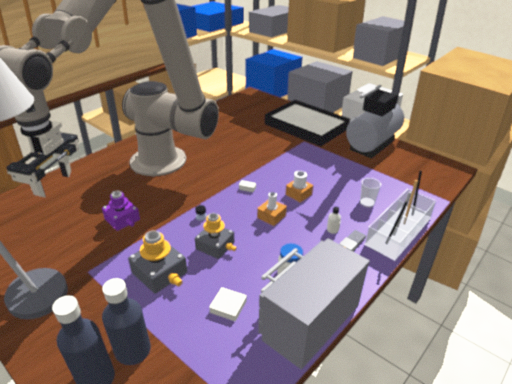

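View pics/top.png

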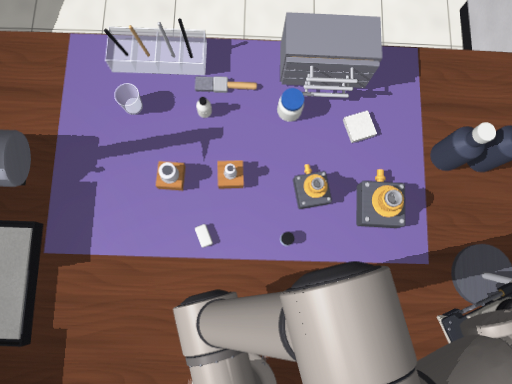

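The pictures show three fillers: a large dark one (scene 158,262; top 383,203), a small dark one (scene 214,236; top 313,188), and a purple one (scene 121,212). The small dark one fits, since it is not purple and is the smaller of the two dark ones. The slim cartridge is at top (231,172) and the wide one at top (169,172).

Run:
```python
from h import *
p=cv2.imread("pics/top.png");d=np.load("top_d.npy")
cv2.imwrite("pics/crop1.png",cv2.resize(p[150:240,150:420],None,fx=2.9,fy=2.9,interpolation=cv2.INTER_CUBIC))
for n,px,z in(("ft",(314.3,186.5),.045),("rim",(317.7,182.1),.109),("big ft",(385,205.7),.06),("cart",(230.9,170.1),.0665),("cart",(230.9,170.1),.09),("wide",(169.7,168.2),.064)): print(n,at_z(px,z,"top").round(4))
for n,px,z in(("ft",(212.2,236.4),.045),("rim",(212,218.8),.101),("tip",(271.8,212.8),.009)): print('scene',n,at_z(px,z,"scene").round(4))
# height maps
ci,R,c=pose("top")
for n,b in(("filler",(285,160,345,215)),("slim",(212,155,250,192)),("big",(350,165,415,235)),("wide",(152,155,190,192))):
    m=np.zeros(d.shape,bool);m[b[1]:b[3],b[0]:b[2]]=1
    P=cloud(d,m,"top");print(n,P[:,2].max().round(4))
    for lo,hi in((.015,.03),(.03,.05),(.05,.07),(.07,.085),(.085,.1),(.1,.125)):
        Q=P[(P[:,2]>lo)&(P[:,2]<hi)]
        if len(Q)>5: print(lo,hi,len(Q),Q.mean(0).round(4),np.ptp(Q[:,:2],axis=0).round(3),np.median(Q[:,2]).round(4), ((Q.max(0)+Q.min(0))/2).round(4))
```

```text
ft [ 0.5138 -0.1897  0.045 ]
rim [ 0.5114 -0.1871  0.109 ]
big ft [ 0.4668 -0.3681  0.06  ]
cart [0.5445 0.0257 0.0665]
cart [0.5388 0.0252 0.09  ]
wide [0.5448 0.1803 0.064 ]
scene ft [ 0.5089 -0.1975  0.045 ]
scene rim [ 0.5033 -0.189   0.101 ]
scene tip [0.5362 0.035  0.009 ]
filler 0.1187
0.015 0.03 87 [ 0.5176 -0.1664  0.0238] [0.116 0.094] 0.0245 [ 0.5193 -0.1835  0.0225]
0.03 0.05 639 [ 0.5042 -0.179   0.0445] [0.114 0.096] 0.0455 [ 0.5187 -0.1852  0.04  ]
0.05 0.07 22 [ 0.5016 -0.18    0.0513] [0.08  0.085] 0.0512 [ 0.5086 -0.1838  0.0514]
0.07 0.085 196 [ 0.5056 -0.1807  0.0806] [0.057 0.058] 0.0809 [ 0.5101 -0.1847  0.08  ]
0.085 0.1 58 [ 0.506  -0.1826  0.094 ] [0.032 0.047] 0.0943 [ 0.5062 -0.1886  0.0926]
0.1 0.125 177 [ 0.5087 -0.1843  0.1089] [0.04  0.038] 0.1089 [ 0.5098 -0.1848  0.1095]
slim 0.0969
0.015 0.03 28 [0.5122 0.029  0.0228] [0.005 0.063] 0.0221 [0.5123 0.0277 0.0229]
0.03 0.05 547 [0.5422 0.0295 0.0412] [0.07  0.067] 0.0412 [0.5448 0.0299 0.0402]
0.05 0.07 20 [0.5356 0.0295 0.0607] [0.011 0.026] 0.0603 [0.5372 0.0307 0.0599]
0.07 0.085 12 [0.5353 0.0281 0.
[... 293 characters left out ...]
.4917 -0.3586  0.0402]
0.05 0.07 1134 [ 0.4689 -0.3528  0.0615] [0.115 0.115] 0.0617 [ 0.4761 -0.3635  0.0601]
0.085 0.1 342 [ 0.4691 -0.3525  0.0928] [0.078 0.079] 0.0926 [ 0.4748 -0.364   0.0931]
0.1 0.125 158 [ 0.4714 -0.3574  0.1136] [0.047 0.042] 0.1128 [ 0.4721 -0.3574  0.1128]
wide 0.0935
0.015 0.03 28 [0.5089 0.1795 0.023 ] [0.065 0.067] 0.0231 [0.5336 0.1817 0.0227]
0.03 0.05 406 [0.5289 0.1781 0.0414] [0.068 0.069] 0.0414 [0.5357 0.1824 0.0401]
0.05 0.07 30 [0.5231 0.173  0.0608] [0.031 0.032] 0.0605 [0.5305 0.1783 0.0604]
0.07 0.085 83 [0.5327 0.1794 0.0816] [0.041 0.041] 0.0831 [0.5354 0.1827 0.0777]
0.085 0.1 156 [0.5348 0.1825 0.0877] [0.04  0.039] 0.0874 [0.5348 0.1828 0.0893]
```

View pics/crop1.png

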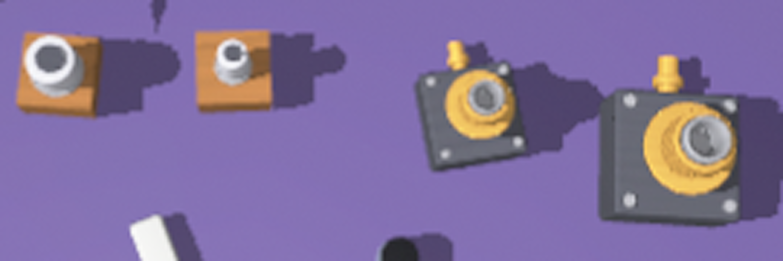

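The crop confirms that the smaller dark filler is at top (313,187), with its axis near (0.510, -0.185). Its collar top is at about z 0.081, which makes the lift about 13 mm. The slim cartridge is at (0.545, 0.029).

```bash
python3 -m handwheel '[1,2.9,2.9,0,-2.4, 1,2.9,2.9,0,-2.4, 1,2.9,2.9,0,-2.4, 1,2.9,2.9,0,-2.4, 1,2.9,2.9,0,-2.4, 1,2.9,2.9,0,-2.4, 1,2.9,2.9,0,-2.4, 1,2.9,2.9,0,-2.4, 1,2.9,2.9,0,-2.4, 1,2.9,2.9,0,-2.4]'
python3 -m handwheel '[0.8,0,0,0,0,0.8,0,0,0,0]'
python3 - <<'E'
from h import *
st=read_state();p,d=grab_frame("wrist");cv2.imwrite("pics/w1.png",p);np.save("w1_d.npy",d)
print(st["eef_pos"],st["orientation"][:,0],camera_info("wrist"))
for q in("filler_top","rim_low"):
    for m in mark_of(q,"wrist")[:3]:
        print(q,m["point"],m["confidence"],at_z(m["point"],.045 if q=="filler_top" else .101,"wrist",st))
m=np.zeros(d.shape,bool);m[::2,::2]=1
P=cloud(d,m,"wrist",st)
P=P[np.hypot(P[:,0]-.51,P[:,1]+.185)<.06]
for lo,hi in((.035,.055),(.07,.077),(.077,.085),(.085,.1),(.1,.105),(.105,.111),(.111,.125)):
    Q=P[(P[:,2]>lo)&(P[:,2]<hi)]
    if len(Q)>5: print(lo,hi,len(Q),((Q.max(0)+Q.min(0))/2).round(4),np.ptp(Q,axis=0).round(3),np.median(Q[:,2]).round(4))
E
```

```text
clock: 1.63
eef_pos: [0.5071, -0.1868, 0.2269]
orientation: [[1.0, 0.003, 0.0], [0.003, -1.0, -0.0], [0.0, 0.0, -1.0]]
wrist_force: [1.3, -1.1, -0.1]
opening: 1.0
grip_force: 0.0
clock: 1.8
eef_pos: [0.507, -0.1868, 0.2264]
orientation: [[1.0, 0.009, -0.0], [0.009, -1.0, -0.0], [-0.0, 0.0, -1.0]]
wrist_force: [0.0, 0.5, -0.3]
opening: 0.904
grip_force: 0.0
[ 0.50695472 -0.18675102  0.22644038] [ 9.99956806e-01  9.28684696e-03 -3.73685978e-04] {'vertical_fov': 70.73881910812395, 'cx': 262.3102416811455, 'cy': 193.52124990098858, 'k1': -0.06082897507548675, 'tool_from_camera': array([[-2.64756111e-04, -9.61018193e-01, -2.76485013e-01,
         7.47391968e-02],
       [ 9.99999806e-01, -4.10167297e-04,  4.68098336e-04,
        -2.78013345e-04],
       [-5.63256128e-04, -2.76484836e-01,  9.61018115e-01,
        -1.56762647e-01],
       [ 0.00000000e+00,  0.00000000e+00,  0.00000000e+00,
         1.00000000e+00]])}
filler_top [402.7, 206.1] 0.87 [ 0.46841876 -0.37547422  0.045     ]
filler_top [264.0, 177.2] 0.76 [ 0.50606809 -0.1888141   0.045     ]
rim_low [435.9, 229.4] 0.6 [ 0.45883196 -0.38888603  0.101     ]
rim_low [220.3, 253.1] 0.57 [ 0.42781142 -0.13839574  0.101     ]
0.035 0.055 526 [ 0.5094 -0.1871  0.0421] [0.092 0.094 0.012] 0.0435
0.07 0.077 13 [ 0.5115 -0.1899  0.076 ] [0.053 0.053 0.002] 0.0765
0.077 0.085 203 [ 0.5092 -0.1874  0.0809] [0.057 0.058 0.008] 0.0784
0.085 0.1 69 [ 0.5135 -0.1842  0.0922] [0.029 0.031 0.014] 0.0928
0.1 0.105 56 [ 0.5084 -0.1874  0.1027] [0.038 0.036 0.005] 0.1044
0.105 0.111 134 [ 0.5086 -0.1874  0.108 ] [0.037 0.036 0.006] 0.1067
0.111 0.125 26 [ 0.5082 -0.1873  0.1117] [0.028 0.027 0.001] 0.1116
```

View pics/w1.png

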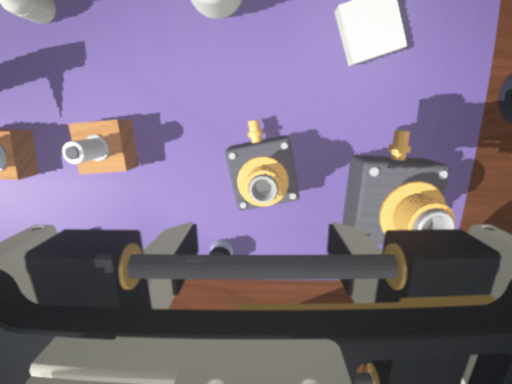

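The wrist view shows the target coupler at (263,187). The axis comes out at (0.5085, -0.187), and the collar top at about 0.079 and rim at about 0.112 put the lift near 11 mm. Next I descend around the barrel.

```bash
python3 -m handwheel '[0.7,0.2,0,-3,0, 0.65,0,0,-3,0, 0.65,0,0,-3,0, 0.65,0,0,-3,0, 0.65,0,0,-1.5,0, 0.65,0,0,-0.5,0, 0.65,0,0,0,0, 0.65,0,0,0,0]'
python3 -m handwheel '[0.35,0,0,0,0,0.35,0,0,0,0,0.35,0,0,0,0,0.35,0,0,0,0,0.35,0,0,0,0,0.35,0,0,0,0,0.35,0,0,0,0,0.35,0,0,0,0]' 8
```

```text
clock: 2.62
eef_pos: [0.5081, -0.1897, 0.0877]
orientation: [[1.0, 0.003, 0.001], [0.003, -1.0, -0.001], [0.001, 0.001, -1.0]]
wrist_force: [-0.1, 0.3, 0.1]
opening: 0.653
grip_force: 0.0
clock: 3.28
eef_pos: [0.5083, -0.1871, 0.0873]
orientation: [[1.0, 0.005, 0.001], [0.005, -1.0, 0.002], [0.001, -0.002, -1.0]]
wrist_force: [2.7, 5.9, 1.9]
opening: 0.434
grip_force: 8.0
```

```bash
python3 -m handwheel '[0.35,0,0.1,-0.3,0,0.35,0,0,-0.3,0,0.35,0,0,-0.3,0,0.35,0,0,-0.1,0,0.35,0,0,-0.1,0,0.35,0,0,0,0,0.35,0,0,0,0]' 12
```

```text
clock: 3.87
eef_pos: [0.5084, -0.187, 0.0766]
orientation: [[1.0, 0.005, 0.001], [0.005, -1.0, 0.0], [0.001, -0.0, -1.0]]
wrist_force: [0.8, 5.5, 6.7]
opening: 0.429
grip_force: 12.0
```

```bash
python3 -m handwheel '[0.35,0,0,-0.2,0,0.35,0,0,-0.2,0,0.35,0,0,0,0]'; python3 -m handwheel '[0.35,0,0,-0.2,0,0.35,0,0,-0.2,0,0.35,0,0,0,0]'
```

```text
clock: 4.12
eef_pos: [0.5083, -0.187, 0.072]
orientation: [[1.0, 0.005, 0.001], [0.005, -1.0, 0.001], [0.001, -0.001, -1.0]]
wrist_force: [1.3, 4.2, 3.1]
opening: 0.434
grip_force: 12.0
clock: 4.37
eef_pos: [0.5087, -0.1871, 0.0697]
orientation: [[1.0, 0.005, 0.002], [0.005, -1.0, 0.0], [0.002, -0.0, -1.0]]
wrist_force: [-1.5, 8.2, 16.3]
opening: 0.427
grip_force: 19.5
```

```bash
python3 -m handwheel '[0.35,0,0,-0.2,0,0.35,0,0,0,0,0.35,0,0,0,0]'; python3 -m handwheel '[0.6,0,0,0.3,0,0.6,0,0,0,0,0.6,0,0,0.0,0,0.62,0,0,1,0,0.62,0,0,3,0,0.8,0,0,4,0,0.8,0,0,4,0,0.8,0,0,2,0,0.8,0,0,0,0]'
python3 - <<'E'
from h import *
st=read_state();p,d=grab_frame("wrist");cv2.imwrite("pics/w2.png",p[100:300,150:400].repeat(3,0).repeat(3,1))
print(st["eef_pos"])
m=np.zeros(d.shape,bool);m[::2,::2]=1
P=cloud(d,m,"wrist",st)
P=P[np.hypot(P[:,0]-.5085,P[:,1]+.187)<.04]
for r0,r1 in((0,8),(9,12),(13,15),(16,19.5),(21.5,29)):
    r=1e3*np.hypot(P[:,0]-.5085,P[:,1]+.187);Q=P[(r>r0)&(r<r1)]
    if len(Q)>2: print(r0,r1,len(Q),np.percentile(Q[:,2],[5,25,50,75,95]).round(4))
E
```

```text
clock: 4.62
eef_pos: [0.5088, -0.1871, 0.0695]
orientation: [[1.0, 0.005, 0.003], [0.005, -1.0, -0.001], [0.003, 0.001, -1.0]]
wrist_force: [-6.7, 10.2, 33.5]
opening: 0.431
grip_force: 27.8
clock: 5.37
eef_pos: [0.5101, -0.189, 0.2144]
orientation: [[1.0, 0.005, 0.009], [0.005, -1.0, -0.005], [0.009, 0.005, -1.0]]
wrist_force: [0.4, 0.3, 0.3]
opening: 0.793
grip_force: 0.0
[ 0.51005897 -0.18901706  0.21442962]
0 8 42 [0.1007 0.1013 0.1015 0.102  0.1023]
9 12 52 [0.0997 0.1059 0.1071 0.1088 0.1103]
13 15 50 [0.0984 0.1039 0.1103 0.1112 0.1118]
16 19.5 85 [0.0754 0.0985 0.0994 0.1    0.1007]
21.5 29 2427 [0.0727 0.314  0.3214 0.3283 0.3322]
```

View pics/w2.png

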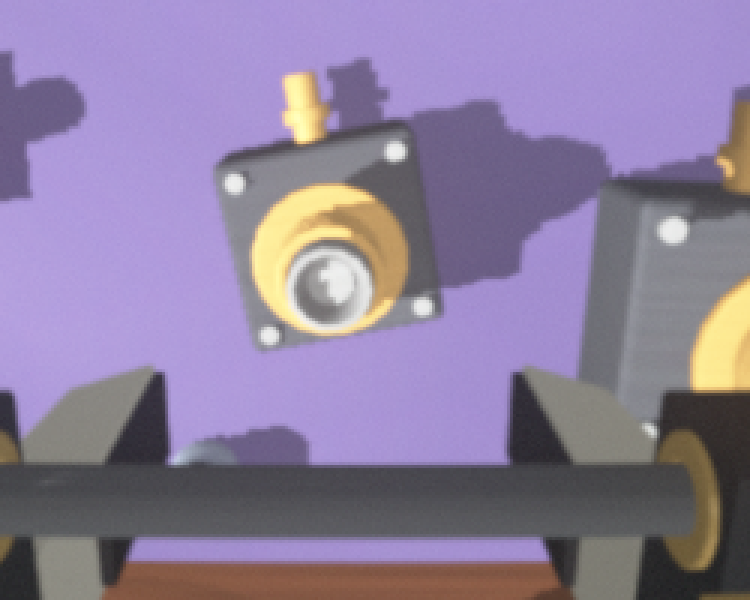

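The wrist view shows the sleeve down at (330,260), with its barrel top at 0.0994 (about 7 mm back). The pale valve disc in the bore reads 0.1015, so it has popped up and the lift is about 10.5 mm. The sleeve is caught, so I go to the cartridge.

```bash
python3 -m handwheel '[0.8,0.5,3.6,0,0,0.8,0.6,3.6,0,0,0.7,0.6,3.6,0,0,0.7,0.6,3.6,0,0,0.7,0.6,3.6,0,0,0.7,0.6,3.6,0,0,0.7,0,0,0,0,0.7,0,0,0,0]'
python3 - <<'E'
from h import *
st=read_state();p,d=grab_frame("wrist");cv2.imwrite("pics/w3.png",p)
print(st["eef_pos"])
for m in mark_of("cartridge_mid","wrist")[:3]: print(m["point"],m["confidence"],at_z(m["point"],.0665,"wrist",st))
m=np.ones(d.shape,bool)
P=cloud(d,m,"wrist",st)
P=P[np.hypot(P[:,0]-.5445,P[:,1]-.029)<.03]
for lo,hi in((.03,.041),(.042,.047),(.05,.084),(.084,.1)):
    Q=P[(P[:,2]>lo)&(P[:,2]<hi)]
    if len(Q)>5: print(lo,hi,len(Q),((Q.max(0)+Q.min(0))/2).round(4),np.ptp(Q,axis=0).round(3),np.median(Q,axis=0).round(4))
E
```

```text
clock: 6.08
eef_pos: [0.5421, 0.0301, 0.2071]
orientation: [[1.0, 0.009, -0.003], [0.009, -1.0, -0.0], [-0.003, 0.0, -1.0]]
wrist_force: [0.4, 0.0, 0.2]
opening: 0.699
grip_force: 0.0
[0.54211151 0.0300774  0.20709359]
[263.7, 182.4] 0.85 [0.54395039 0.02862976 0.0665    ]
0.03 0.041 1070 [0.5441 0.0293 0.0386] [0.059 0.059 0.005] [0.5527 0.0331 0.0388]
0.042 0.047 135 [0.5486 0.0281 0.0443] [0.023 0.032 0.005] [0.553  0.0283 0.043 ]
0.05 0.084 127 [0.55   0.0279 0.0666] [0.012 0.025 0.033] [0.5545 0.0284 0.0678]
0.084 0.1 447 [0.543  0.0278 0.0882] [0.026 0.025 0.008] [0.5442 0.0275 0.0882]
```

```bash
python3 -m handwheel '[0.6,0.15,-0.2,-3.5,0,0.6,0,0,-3.5,0,0.6,0,0,-3.5,0,0.6,0,0,-2.5,0,0.6,0,0,-2,0,0.6,0,0,0,0,0.6,0,0,0,0]'
```

```text
clock: 6.77
eef_pos: [0.5437, 0.0251, 0.058]
orientation: [[1.0, 0.003, -0.003], [0.003, -1.0, -0.0], [-0.003, 0.0, -1.0]]
wrist_force: [0.2, -0.2, -0.8]
opening: 0.598
grip_force: 0.0
```

```bash
python3 -m handwheel '[0.6,0,0.3,-0.4,0,0.6,0,0,0,0,0.6,0,0,0,0]';python3 -m handwheel '[0.2,0,0,0,0,0.2,0,0,0,0,0.2,0,0,0,0,0.2,0,0,0,0,0.2,0,0,0,0,0.2,0,0,0,0,0.2,0,0,0,0]' 20
```

```text
clock: 7.02
eef_pos: [0.5451, 0.0293, 0.0559]
orientation: [[1.0, 0.005, 0.002], [0.005, -1.0, -0.0], [0.002, 0.0, -1.0]]
wrist_force: [-0.6, 0.5, -0.1]
opening: 0.604
grip_force: 0.0
clock: 7.6
eef_pos: [0.5445, 0.0294, 0.0549]
orientation: [[1.0, 0.005, 0.0], [0.005, -1.0, -0.0], [0.0, 0.0, -1.0]]
wrist_force: [-0.6, -0.2, 1.5]
opening: 0.28
grip_force: 20.0
```

```bash
python3 -m handwheel '[0.2,0,0,1,0,0.2,0,0,2,0,0.2,0,0,2.5,0,0.2,0,0,2.5,0,0.2,0,0,2.5,0,0.2,0,0,2.5,0,0.2,0,0,0.5,0,0.2,0,0,0,0]'
python3 -m handwheel '[0.2,-0.5,-2.5,0,0,0.2,-0.5,-3.1,0,0,0.2,-0.5,-3.2,0,0,0.2,-0.5,-3.2,0,0,0.2,-0.5,-3.2,0,0,0.2,-0.5,-3.2,0,0,0.2,-0.5,-3.2,0,0,0.2,0,0,0,0,0.2,0,0,0,0]'
```

```text
clock: 8.27
eef_pos: [0.5453, 0.0294, 0.1918]
orientation: [[1.0, 0.005, 0.004], [0.005, -1.0, -0.0], [0.004, 0.0, -1.0]]
wrist_force: [0.3, -0.0, -1.6]
opening: 0.278
grip_force: 20.0
clock: 9.02
eef_pos: [0.5082, -0.1876, 0.1879]
orientation: [[1.0, 0.002, -0.003], [0.002, -1.0, 0.002], [-0.003, -0.002, -1.0]]
wrist_force: [-0.9, 1.0, -1.1]
opening: 0.279
grip_force: 20.0
```

```bash
python3 -m handwheel '[0.2,0.1,0.05,-1,0,0.2,0,0,-1,0,0.2,0,0,0,0,0.2,0,0,0,0]'
python3 - <<'E'
from h import *
w,_=grab_frame("wrist");s,_=grab_frame("scene")
a=cv2.resize(s[160:260,160:260],(400,400),interpolation=cv2.INTER_CUBIC);b=w[100:300,170:370].repeat(2,0).repeat(2,1)
cv2.imwrite("pics/c4.png",np.hstack([a,b]))
E
```

```text
clock: 9.35
eef_pos: [0.5099, -0.1846, 0.1684]
orientation: [[1.0, 0.007, -0.003], [0.007, -1.0, 0.001], [-0.003, -0.001, -1.0]]
wrist_force: [0.5, -0.2, -0.5]
opening: 0.276
grip_force: 20.0
```

View pics/c4.png

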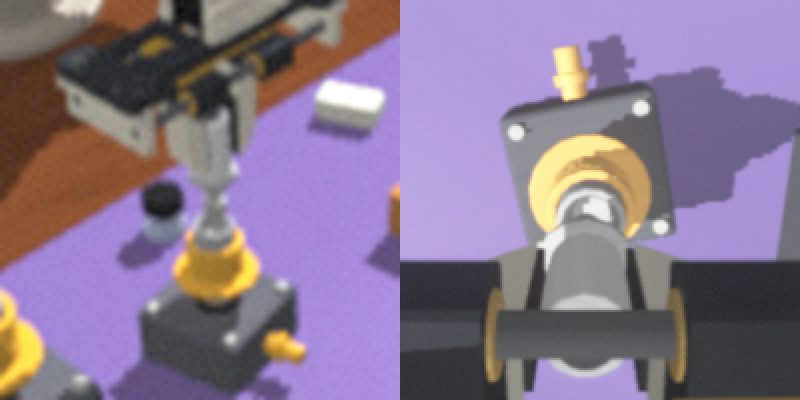

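The crop shows the cartridge held upright over the mouth. In the wrist half its body is at column 587 and the coupler at 593, so I need about 2 mm toward -y.

```bash
python3 -m handwheel '[0.2,0,-0.2,-0.4,0,0.2,0,0,-0.3,0,0.2,0,0,-0.2,0,0.2,0,0,0,0]'
```

```text
clock: 9.78
eef_pos: [0.5101, -0.1879, 0.1602]
orientation: [[1.0, 0.005, -0.001], [0.005, -1.0, 0.0], [-0.001, -0.0, -1.0]]
wrist_force: [-0.3, -0.6, -1.0]
opening: 0.283
grip_force: 20.0
```

```bash
python3 -m handwheel '[0.2,0,0.05,-0.2,0,0.2,0,0,-0.2,0,0.2,0,0,0,0]';python3 -m handwheel '[0.2,0,0,-0.2,0,0.2,0,0,-0.2,0,0.2,0,0,0,0]'
```

```text
clock: 10.03
eef_pos: [0.5102, -0.1875, 0.1564]
orientation: [[1.0, 0.005, -0.0], [0.005, -1.0, 0.0], [-0.0, -0.0, -1.0]]
wrist_force: [-0.1, 0.5, -1.4]
opening: 0.279
grip_force: 20.0
clock: 10.28
eef_pos: [0.5102, -0.1875, 0.1523]
orientation: [[1.0, 0.005, -0.001], [0.005, -1.0, 0.0], [-0.001, -0.0, -1.0]]
wrist_force: [0.2, 0.3, -1.2]
opening: 0.277
grip_force: 20.0
```

```bash
python3 -m handwheel '[0.2,0,0,-0.2,0,0.2,0,0,-0.1,0,0.2,0,0,0,0]';python3 -m handwheel '[0.2,0,0,-0.2,0,0.2,0,0,-0.1,0,0.2,0,0,0,0]'
```

```text
clock: 10.53
eef_pos: [0.5103, -0.1875, 0.1494]
orientation: [[1.0, 0.005, -0.001], [0.005, -1.0, 0.0], [-0.0, -0.0, -1.0]]
wrist_force: [-0.5, 0.5, -0.6]
opening: 0.277
grip_force: 20.0
clock: 10.78
eef_pos: [0.5105, -0.1876, 0.1469]
orientation: [[1.0, 0.005, 0.0], [0.005, -1.0, -0.0], [0.0, 0.0, -1.0]]
wrist_force: [-0.4, 0.2, 1.2]
opening: 0.274
grip_force: 20.0
```

```bash
python3 -m handwheel '[0.2,0,0,-0.15,0,0.2,0,0,-0.15,0,0.2,0,0,0,0]' 25;python3 -m handwheel '[0.2,0,0,-0.15,0,0.2,0,0,-0.15,0,0.2,0,0,0,0]'
```

```text
clock: 11.03
eef_pos: [0.5105, -0.1876, 0.1439]
orientation: [[1.0, 0.005, 0.0], [0.005, -1.0, -0.0], [0.0, 0.0, -1.0]]
wrist_force: [0.1, 0.0, 1.6]
opening: 0.279
grip_force: 25.0
clock: 11.28
eef_pos: [0.5102, -0.1877, 0.1407]
orientation: [[1.0, 0.005, -0.0], [0.005, -1.0, -0.0], [-0.0, 0.0, -1.0]]
wrist_force: [-1.4, -0.9, 2.1]
opening: 0.281
grip_force: 25.0
```

```bash
python3 -m handwheel '[0.2,0,0,-0.1,0,0.2,0,0,-0.1,0,0.2,0,0,0,0]'
```

```text
clock: 11.53
eef_pos: [0.5102, -0.1877, 0.1386]
orientation: [[1.0, 0.005, -0.0], [0.005, -1.0, -0.0], [-0.0, 0.0, -1.0]]
wrist_force: [-0.2, -1.2, 1.3]
opening: 0.277
grip_force: 25.0
```

```bash
python3 -m handwheel '[0.2,0,0,-0.15,0,0.2,0,0,-0.15,0,0.2,0,0,0,0]';python3 -m handwheel '[0.2,0,0,-0.15,0,0.2,0,0,-0.15,0,0.2,0,0,0,0]'
```

```text
clock: 11.78
eef_pos: [0.5102, -0.1877, 0.1355]
orientation: [[1.0, 0.005, -0.001], [0.005, -1.0, -0.0], [-0.001, 0.0, -1.0]]
wrist_force: [-0.7, -1.1, 0.9]
opening: 0.279
grip_force: 25.0
clock: 12.03
eef_pos: [0.5102, -0.1877, 0.1324]
orientation: [[1.0, 0.005, -0.0], [0.005, -1.0, -0.0], [-0.0, 0.0, -1.0]]
wrist_force: [-1.2, -1.5, 1.0]
opening: 0.278
grip_force: 25.0
```

```bash
python3 -m handwheel '[0.2,0,0,-0.1,0,0.2,0,0,-0.1,0,0.2,0,0,0,0]'; python3 -m handwheel '[0.2,0,0,-0.1,0,0.2,0,0,0,0]'
```

```text
clock: 12.28
eef_pos: [0.5102, -0.1876, 0.1302]
orientation: [[1.0, 0.005, -0.001], [0.005, -1.0, 0.0], [-0.001, -0.0, -1.0]]
wrist_force: [-0.5, -1.8, -1.9]
opening: 0.277
grip_force: 25.0
clock: 12.45
eef_pos: [0.5104, -0.1876, 0.1295]
orientation: [[1.0, 0.005, -0.0], [0.005, -1.0, -0.0], [-0.0, 0.0, -1.0]]
wrist_force: [-2.0, -1.6, 2.4]
opening: 0.279
grip_force: 25.0
```

```bash
python3 -m handwheel '[0.2,0,0,-0.1,0,0.2,0,0,0,0]'
python3 - <<'E'
from h import *
st=read_state();p,d=grab_frame("wrist");cv2.imwrite("pics/w5.png",p[80:280,170:370].repeat(3,0).repeat(3,1))
P=cloud(d,np.ones(d.shape,bool),"wrist",st)
r=1e3*np.hypot(P[:,0]-.5085,P[:,1]+.187)
for r0,r1 in((17,19.5),(22,29),(33,40)):
    Q=P[(r>r0)&(r<r1)&(P[:,0]>.51)]; print(r0,len(Q),np.percentile(Q[:,2],[5,25,50,75,95]).round(4))
E
```

```text
clock: 12.62
eef_pos: [0.5104, -0.1876, 0.1288]
orientation: [[1.0, 0.005, 0.0], [0.005, -1.0, -0.0], [0.0, 0.0, -1.0]]
wrist_force: [-2.4, -1.6, 2.6]
opening: 0.276
grip_force: 25.0
17 909 [0.0818 0.1037 0.1062 0.1565 0.1973]
22 8288 [0.0774 0.2112 0.232  0.2405 0.2461]
33 10458 [0.0439 0.2166 0.2275 0.2358 0.2443]
```

View pics/w5.png

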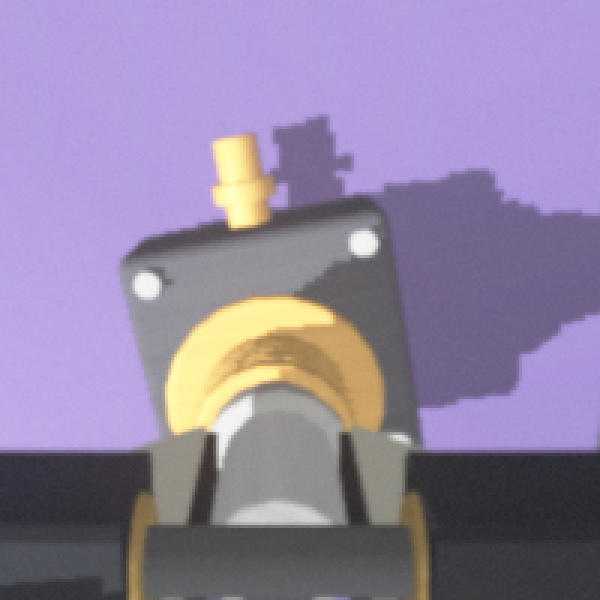

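The wrist view shows the sleeve top back up at about 0.106, close under the flange at (280,390), so the lock has sprung. One more gentle nudge, then release and check the collar.

```bash
python3 -m handwheel '[0.2,0,0,-0.1,0,0.2,0,0,-0.1,0,0.2,0,0,0,0]'; python3 -m handwheel '[0.45,0,0,0,0,0.45,0,0,0,0,0.45,0,0,0.0,0,0.45,0,0,0,0,0.45,0,0,0.5,0,0.5,0,0,2,0,0.5,0,0,3,0,0.5,0,0,3,0,0.5,0,0,3,0,0.5,0,0,0,0]'
python3 - <<'E'
from h import *
st=read_state();p,d=grab_frame("wrist");cv2.imwrite("pics/w6.png",p[80:280,150:400].repeat(3,0).repeat(3,1))
P=cloud(d,np.ones(d.shape,bool),"wrist",st)
r=1e3*np.hypot(P[:,0]-.5085,P[:,1]+.187)
for r0,r1,a,b in((17.5,19.5,.09,.115),(22,29,.06,.09),(0,10,.1,.2),(0,14,.15,.2)):
    Q=P[(r>r0)&(r<r1)&(P[:,2]>a)&(P[:,2]<b)]
    if len(Q)>3:print(r0,len(Q),np.percentile(Q[:,2],[25,50,75]).round(4),((Q.max(0)+Q.min(0))/2).round(4))
E
```

```text
clock: 12.92
eef_pos: [0.5105, -0.1877, 0.1274]
orientation: [[1.0, 0.005, 0.001], [0.005, -1.0, -0.001], [0.001, 0.001, -1.0]]
wrist_force: [-3.9, -0.5, 8.7]
opening: 0.276
grip_force: 25.0
clock: 13.75
eef_pos: [0.5129, -0.1887, 0.2483]
orientation: [[1.0, 0.005, 0.01], [0.005, -1.0, -0.005], [0.01, 0.005, -1.0]]
wrist_force: [0.6, 0.3, 0.6]
opening: 0.499
grip_force: 0.0
17.5 137 [0.1042 0.1049 0.1054] [ 0.5127 -0.1873  0.0992]
22 519 [0.0777 0.0782 0.0787] [ 0.5115 -0.1868  0.0784]
0 333 [0.1631 0.165  0.1656] [ 0.5086 -0.1868  0.1642]
0 605 [0.162  0.1629 0.1651] [ 0.5097 -0.1877  0.1587]
```

View pics/w6.png

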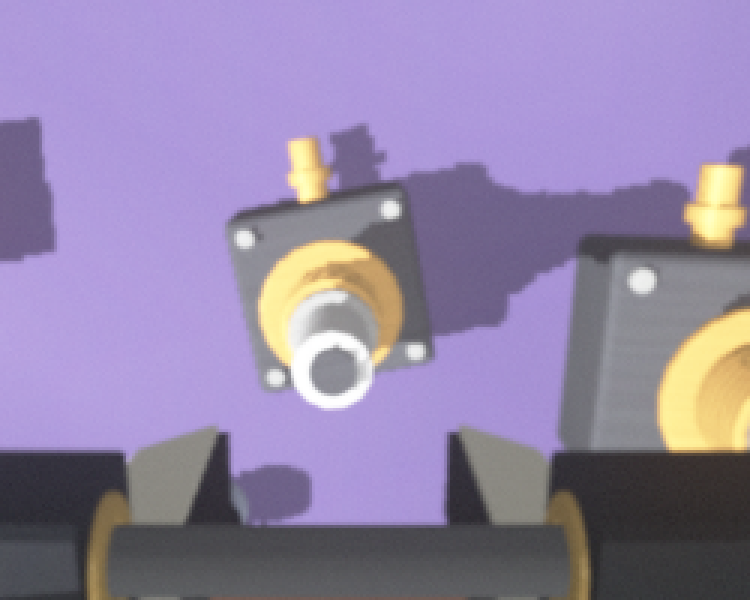

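The view shows the cartridge upright in the coupler at (333,370). The collar is back at 0.0782 (it started at 0.0784), so the sleeve is forward and locked, and the robot is clear.

```bash
python3 -c "from station import *;print(sign_off())"
```

```text
the job is handed in; nothing more can be done
None
```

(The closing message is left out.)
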